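# Hold a salvaged prism cell in the light gauge

## Task

Complete the light gauge: lower the loose receiver plate over the two locating pins, its window facing the lamp, until it rests flush on the gauge's base, and let go of it. Then take the square glass cell from the tray by its two frosted faces only, never by the clear ones, and hold it upright and still in the light path, midway between lamp and receiver with its middle level with the lens and its clear faces square to the lamp and the receiver. Finish while still holding it there in the gripper, clear of everything else; do not drop either part, and leave the lens and the tools where they lie.

Things in the scene. Friction and masses are not known exactly. Their poses are not given: they have to be found in the camera images.
- gauge: light gauge, fixed to the bench: flat aluminium base 120 (x) x 240 (y) x 12 mm, a black lamp head on its +y end, two upright steel pins at its -y end (x = +38 and -38 mm, y = -75 mm). Origin: centre of its underside, on the bench; z up; y runs along the light path, from the pin end to the lamp
- lamp_lens (a point): centre of the lamp lens, front of a steel barrel 32 mm across, 80 mm above the bench, at the gauge's y = +55 mm, facing -y. The lamp head behind it is 60 (x) x 50 (y) mm, from y = 65 to 115 mm, its top 116 mm above the bench
- pin_a (a point): foot of the pin at the gauge's x = +38 mm, on the base's top face (12 mm above the bench); pins are 10 mm across for 11 mm, then taper to 4 mm at their tip, 22 mm above the base's top face
- pin_b (a point): foot of the other pin, at x = -38 mm; 76 mm from pin_a
- beam_mid (a point): point on the light axis midway between lamp and fitted receiver, 80 mm above the bench; axes as the gauge's: y along the light
- receiver: receiver plate, loose, at first flat on the bench beside the gauge: aluminium plate 110 (x) x 80 (y) x 6 mm with two 13 mm through holes at x = +38 and -38 mm, y = 0, and a black upright sensor head on its middle. About 0.3 kg. Origin: centre of the underside. When fitted its axes are parallel to the gauge's, hole_a over pin_a, its origin 12 mm above the gauge's
- head_grip (a point): point to grip on the receiver's sensor head, on its axis, 62 mm above the plate's underside. The head is 40 (x) x 30 (y) mm, its top 91 mm above the underside; grip it across its 40 mm (x)
- hole_a (a point): hole at x = +38 mm of the receiver plate, at its underside
- hole_b (a point): hole at x = -38 mm of the receiver plate, at its underside
- window (a point): centre of the receiver's window, 23 mm from the plate's centre towards its +y, 68 mm above its underside: front of a steel barrel 28 mm across that sticks 8 mm out of the head
- tray: low grey parts tray, fixed, 170 (x) x 110 (y) mm, walls 14 mm high; the cell and the lens stand on its 4 mm thick floor. Origin: centre of its underside
- cell: square glass prism cell, loose, standing upright in the tray: 24 x 24 mm, 60 mm tall, about 60 g. Its two frosted (matt white) faces are the +x and -x faces, 24 mm apart and 18 mm wide; its two clear glass faces are the +y and -y faces, 24 mm apart and 18 mm wide (the upright corners are cut back 3 mm). Origin: centre of its underside; z up. A half turn about z changes nothing
- cell_mid (a point): middle of the cell, 30 mm above its underside
- lens: round lens blank of clear glass, 30 mm across, 19 mm high, in the tray 80 mm or so from the cell; not part of the job
- screwdriver: screwdriver lying on the bench; not part of the job
- pliers: red-handled pliers lying on the bench between robot and gauge, 12 mm high; not part of the job
- brush: long bench brush, 300 x 28 mm, 36 mm high; not part of the job
- scraper: wood-handled scraper, 190 mm long, 14 mm high; not part of the job
- bit_case: flat black case of driver bits, 75 x 130 x 30 mm; not part of the job
Not all that is in view belongs to the job. What is shaped like the receiver but orange, pink or red is not meant.

How it is judged:
On the way:
1. the receiver plate lies flush on the gauge's base over both pins, window to the lamp, and is let go while the cell still stands in the tray (z of receiver in the frame of gauge between 0.009 and 0.0145 m and angle between receiver's own z axis and vertical below 0.04 rad and horizontal distance between hole_a and pin_a below 0.005 m and horizontal distance between hole_b and pin_b below 0.005 m and contact force between the fingers and receiver below 0.1 N and distance of cell from where it was at the start of the episode below 0.02 m), for 0.2 s.
At the end, for the whole second after the job is handed in: Receiver flush on the base (2.5 mm), holes within 5 mm of the pins, window to the lamp, released. Cell held still by its frosted faces, touching neither gauge nor receiver, its middle within 7 mm sideways and 10 mm in height of the light axis, 20 mm of midway; upright and square within 0.14 rad (z of receiver in the frame of gauge between 0.009 and 0.0145 m and angle between receiver's own z axis and vertical below 0.04 rad and horizontal distance between hole_a and pin_a below 0.005 m and horizontal distance between hole_b and pin_b below 0.005 m and contact force between each of the fingers, cell and receiver below 0.1 N and x of cell_mid in the frame of beam_mid between -0.007 and 0.007 m and y of cell_mid in the frame of beam_mid between -0.02 and 0.02 m and z of cell_mid in the frame of beam_mid between -0.01 and 0.01 m and angle between cell's own z axis and vertical below 0.14 rad and angle between the x axis of cell and the x axis of gauge, either way round below 0.14 rad and contact force between the fingers and cell_c0 above 1 N and contact force between cell and gauge below 0.1 N and height (world z) of cell above 0.035 m and linear speed of cell below 0.03 m/s); the arm keeps its last pose, push and grip.
It fails at once if the fingers press on a clear face of the cell (contact force between the fingers and cell_c1 above 0.5 N or contact force between the fingers and cell_c2 above 0.5 N).
It fails at once if the receiver plate is dropped: out of the fingers while above the pins' tips (height (world z) of receiver above 0.045 m and contact force between the fingers and receiver below 0.01 N).
It fails at once if the cell is dropped: out of the fingers while well above the tray (height (world z) of cell above 0.03 m and contact force between the fingers and cell below 0.01 N).
It fails at once if the lens or a tool is moved by more than 30 mm (distance of any of lens, screwdriver, pliers, brush, scraper, bit_case from where it was at the start of the episode above 0.03 m).
It also fails if it takes over 61 s, if anything falls off the work surface, if the arm or the gripper's body presses on something with over 40 N, if the wrist force passes 120 N, or if a joint passes its speed limit or range.

## Robot

A 6-joint arm with a two-finger parallel gripper is mounted at the origin on the work surface. World frame = base frame: x ahead of the robot, y to its left, z up, the work surface at z = 0. Lengths are in m, angles in rad, forces in N, time in s.
With the tool pointing down it reaches from about 0.375 to 0.9 m from the base axis. Payload 3.1 kg.
Tool frame: the origin (TCP) lies on the centre line of the jaws, within the pads' length; the fingertips stand 25 mm ahead of it and the grasp point (between the pads) lies 6 mm ahead of it (manip.tips_ahead is the distance from the TCP to the fingertips, in m); z points along the fingers, y is the direction in which the jaws open and shut (so a half turn about z gives the same grasp; the last joint's range is limited). The gripper opens to 85 mm and grips with 20 to 120 N. Pads are 22 mm wide; open, the fingers measure 114 mm over their backs; the gripper's body (76 mm by 85 mm) begins 54 mm behind the grasp point. The pads swing forward as they close: fully open they stand 13 mm farther back than shut.
Start: joints at [1.125, 0.527, 1.433, -0, 1.181, -0.178], TCP at [0.165, 0.603, 0.256] pointing down, gripper open.
Joint ranges: [-3.08, 3.08], [-0.75, 2.2], [0.22, 2.44], [-1.43, 4.57], [0, 2.65], [-2.85, 2.85]. Speed limits (rad/s): [2.79, 2.79, 3.14, 3.14, 3.14, 3.14].

## Interface

Orientations are given as a unit quaternion [x, y, z, w].
In Python, from station import manip gives the robot as it stands.
- The arm moves only by the tool play_rows, never from a script. Its argument "steps" is a list that holds one entry, the list of rows, each a list of 6 numbers: the shift along the tool's x, y, z in m, then the turn, a rotation vector about the tool's x, y, z in degrees. In form: [[[x, y, z, rx, ry, rz], ...]]. A call has 1 to 10 rows; each row shifts and turns the commanded pose from where the row before left it, along the tool's axes as they then stand; what a row does not reach is not made up. A row lasts 1/8 s, in which the tool goes at most 62.5 mm and 10.7 degrees, less where a joint would pass 70% of its speed; a pose out of reach is approached as far as the arm can. A call is refused whole if a number of a shift passes 0.0625 or a number of a turn 10.7, either way. A call with a gripper value outside its range is refused whole. "fingers" is the opening, from 0 (shut) to 1 (fully open), set as the call begins (left out, the last holds). The fingers move at their own pace and stop on an object; "squeeze" is the grip in N (left out, the last holds). Time passes only in rows, so rows that do not move let the fingers close. It gives the time, the measured TCP pose, the force and the opening at its end, in the units of the state.
- manip.sense(): the state, without advancing time (a new reading comes with each control period).
- manip.snapshot(name): name is "scene" or "top" or "wrist"; returns a dict with "img" (420x560x3 uint8, red, green, blue), "K" (3x3 intrinsics, pixels), "k1" (the pictures are not rectified: a ray, as slopes to the right and down, at radius r is drawn at 1 + k1 r^2 times it, then the intrinsics apply), "world_from_camera" (4x4, takes a point from camera to world coordinates). Camera axes: x right, y down, z forward; pixel columns grow to the right and rows downward; lengths in m; the calibration is good to about 2 mm. A picture is of the moment at which its call begins. There is no depth.
- manip.sign_off(): hands the job in, once; it reports no verdict.
Trained networks look in a picture, given as the dict that the camera call returned (one of the last four; its "shot" number tells which), for a name from the list of things; names that differ only in an ending like _2 or _b are one class to them, and where a whole thing is asked for, a point or a joint stands for the part that bears it (a point fixed in the world has none). Each returns a list of dicts, best first, with "score" (0 to 1); they miss things now and then, are a little off and sometimes report something else, mostly with a low value. They report only what shows in the picture. A call takes as long as a camera call. They do not tell look-alikes from the thing itself.
- manip.regions_of(label, picture): "pixels" (420x560 bool, what is visible of it) and "rect" ([left, top, right, bottom] in pixels, round what is visible of it).
- manip.pinpoint(label, picture): "point" ([column, row] in pixels: a listed point, or the origin of a listed thing).
The state is a dict: "t": time; "q": joint angles; "qd": joint speeds; "tau": joint torques, N m; "tcp_pos": TCP position; "tool_rot": TCP orientation; "force": force on the tool from outside, world axes, zero at the start; "ft_torque": the same for the moment, N m; "finger_gap": opening from 0.0 (shut) to 1.0 (fully open).
Only numpy, scipy, OpenCV 4.12 (cv2) and the standard library are available. Lean on these libraries where they do the work, as an engineer would, in place of code of your own. Each camera call takes 0.05 s, during which the arm holds its last target.

## Working session

There is one attempt and no reset: what is moved stays moved. The work goes in short steps, Python scripts to look and compute and a tool call to move; the robot and the scene stay as the last step left them, time stands still between calls to the robot, and variables do not carry over. Pictures are saved under pics/ and viewed, and the job is handed in when it is done.

Besides the shell and the picture viewer there is one more tool, called after ">>>" as a command line: name --argument value ..., lists and objects as JSON in quotes. play_rows: Moves the arm, as the interface text tells. Its arguments: {"type":"object","properties":{"steps":{"type":"array"},"fingers":{"type":"number"},"squeeze":{"type":"number"}},"required":["steps"]}

```bash
ls; mkdir -p pics; cat > h.py <<'E'
import numpy as np, cv2
from scipy.spatial.transform import Rotation as R
from station import manip
def save(n,s): cv2.imwrite(f'pics/{n}.png',cv2.cvtColor(s['img'],cv2.COLOR_RGB2BGR))
def ray(s,px):
    K=np.array(s['K']);k=s['k1']
    d=np.array([(px[0]-K[0,2])/K[0,0],(px[1]-K[1,2])/K[1,1]])
    u=d.copy()
    for _ in range(30): u=d/(1+k*(u@u))
    T=np.array(s['world_from_camera']);v=T[:3,:3]@np.array([u[0],u[1],1.]);return T[:3,3],v
def atz(s,px,z):
    o,v=ray(s,px);return o+v*(z-o[2])/v[2]
def proj(s,P):
    T=np.linalg.inv(np.array(s['world_from_camera']));p=T[:3,:3]@np.array(P)+T[:3,3]
    u=p[:2]/p[2];u=u*(1+s['k1']*(u@u));K=np.array(s['K']);return np.array([K[0,0]*u[0]+K[0,2],K[1,1]*u[1]+K[1,2]])
E
python3 - <<'E'
from h import *
Z={'gauge':0,'lamp_lens':.08,'pin_a':.012,'pin_b':.012,'receiver':0,'head_grip':.062,'hole_a':0,'hole_b':0,'window':.068,'tray':0,'cell':.004,'cell_mid':.034,'lens':.004,'pliers':0.006,'brush':.018,'bit_case':.015,'screwdriver':.01,'scraper':.007}
for n in ['scene','top']:
    s=manip.snapshot(n);save(n+'0',s);print(n,np.round(np.array(s['world_from_camera']),3).tolist())
    for l in Z:
        for d in manip.pinpoint(l,s)[:3]:
            print(l,round(d['score'],2),np.round(d['point']),np.round(atz(s,d['point'],Z[l]),3))
print(manip.sense())
E
```

```text
pics
scene [[0.668, 0.553, -0.498, 1.098], [0.744, -0.504, 0.439, -0.452], [-0.009, -0.664, -0.748, 0.894], [0.0, 0.0, 0.0, 1.0]]
gauge 0.78 [272. 234.] [ 0.586 -0.023  0.   ]
gauge 0.28 [317. 281.] [ 0.782 -0.036  0.   ]
lamp_lens 0.68 [290. 211.] [0.606 0.028 0.08 ]
lamp_lens 0.42 [170. 293.] [ 0.6   -0.353  0.08 ]
lamp_lens 0.42 [248. 194.] [ 0.476 -0.016  0.08 ]
pin_a 0.87 [240. 229.] [ 0.516 -0.084  0.012]
pin_a 0.56 [256. 251.] [ 0.607 -0.1    0.012]
pin_a 0.52 [246. 193.] [0.415 0.018 0.012]
pin_b 0.87 [240. 229.] [ 0.516 -0.084  0.012]
pin_b 0.56 [256. 251.] [ 0.607 -0.1    0.012]
pin_b 0.52 [246. 193.] [0.415 0.018 0.012]
receiver 0.77 [283. 142.] [0.304 0.28  0.   ]
receiver 0.63 [329. 160.] [ 0.477  0.334 -0.   ]
receiver 0.61 [321. 124.] [0.319 0.461 0.   ]
head_grip 0.97 [390. 150.] [0.626 0.463 0.062]
head_grip 0.95 [338. 152.] [0.515 0.327 0.062]
head_grip 0.82 [282. 129.] [0.304 0.275 0.062]
hole_a 0.96 [400. 167.] [0.665 0.487 0.   ]
hole_a 0.93 [336. 168.] [0.522 0.321 0.   ]
hole_a 0.88 [329. 152.] [0.452 0.363 0.   ]
hole_b 0.96 [400. 167.] [0.665 0.487 0.   ]
hol
[... 2478 characters left out ...]
9.] [0.759 0.272 0.007]
{'t': 1.9, 'q': array([ 1.12450230e+00,  5.27506793e-01,  1.43268943e+00, -2.64146448e-06,
        1.18140537e+00, -1.78492698e-01]), 'qd': array([ 5.95411287e-06,  8.37953240e-04,  3.57526831e-03, -3.10771325e-04,
       -2.51716825e-04,  1.15620255e-03]), 'tau': array([ 4.44330117e-04, -4.42314613e+01, -1.78412837e+01, -2.35108428e-04,
        8.99740880e-04, -2.43496871e-06]), 'tcp_pos': array([0.16534202, 0.60271362, 0.25630959]), 'tool_rot': array([ 1.33500401e-01,  9.91048759e-01, -4.62930214e-06, -2.11113183e-07]), 'force': array([0.00278858, 0.23042774, 0.15025048]), 'ft_torque': array([-0.01752224,  0.00201155,  0.01619421]), 'finger_gap': 0.9966057609657983}
```

View pics/scene0.png

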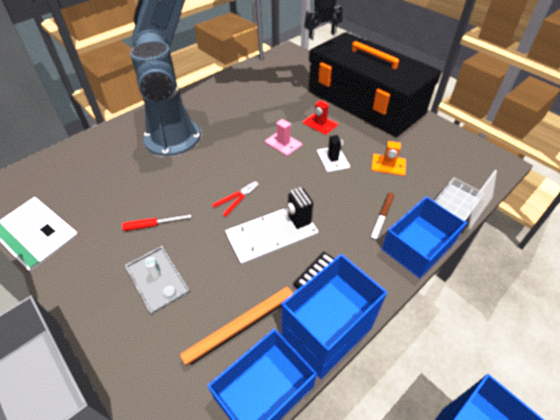

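View pics/top0.png

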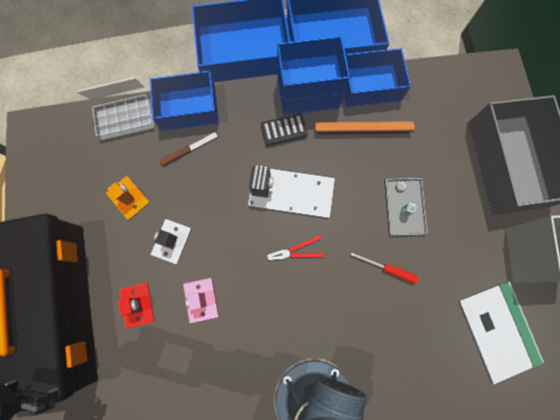

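```bash
python3 - <<'E'
import cv2
a=cv2.imread('pics/top0.png');b=cv2.imread('pics/scene0.png')
cv2.imwrite('pics/c1.png',cv2.resize(a[160:340,80:240],None,fx=3.3,fy=3.3,interpolation=2))
cv2.imwrite('pics/c2.png',cv2.resize(a[160:240,270:440],None,fx=4.6,fy=4.6,interpolation=2))
cv2.imwrite('pics/c3.png',cv2.resize(b[90:190,250:430],None,fx=4.4,fy=4.4,interpolation=2))
E
```

```text
(no output)
```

View pics/c1.png

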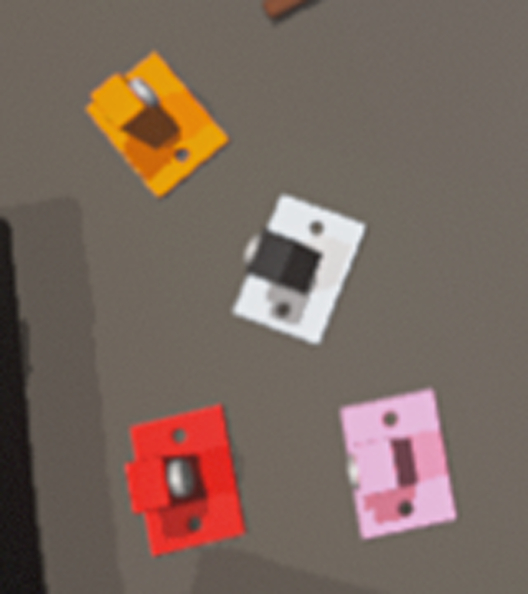

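View pics/c2.png

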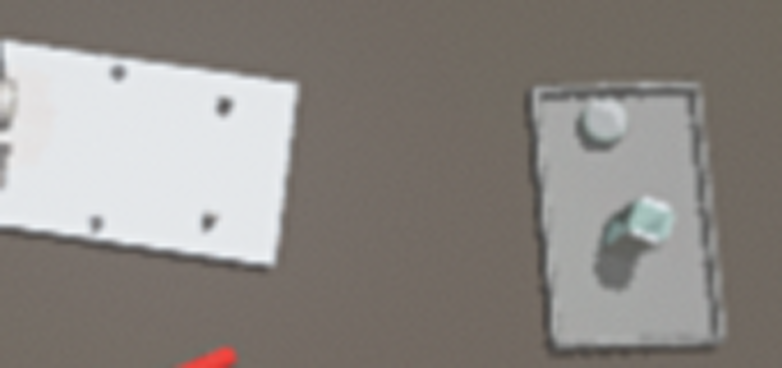

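View pics/c3.png

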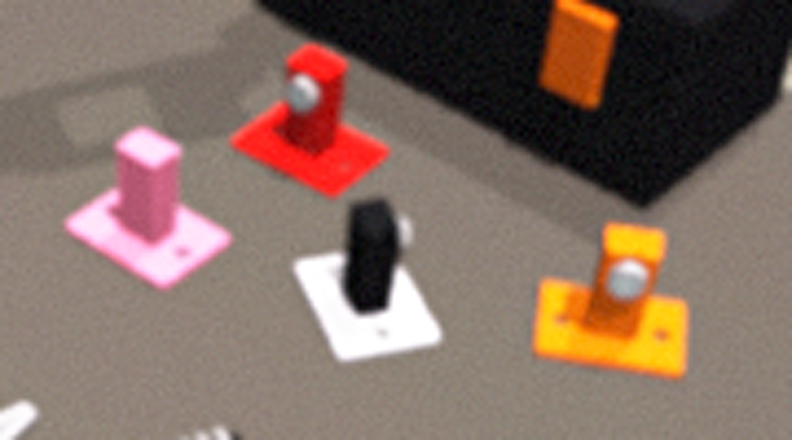

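Four look-alikes in the top picture: pink (203,302), red (139,306), orange (125,197) and white plate with a black head (172,242). Only the last matches the aluminium plate and black head, and the enlarged crop confirms it. I'll move above it.

>>> play_rows --steps '[[[-0.037, -0.0165, -0.005, 0, 0, 0], [-0.037, -0.0165, -0.005, 0, 0, 0], [-0.037, -0.0165, -0.005, 0, 0, 0], [-0.037, -0.0165, -0.005, 0, 0, 0], [-0.037, -0.0165, -0.005, 0, 0, 0], [-0.037, -0.0165, -0.005, 0, 0, 0], [-0.037, -0.0165, -0.005, 0, 0, 0], [-0.037, -0.0165, -0.005, 0, 0, 0], [-0.037, -0.0165, -0.005, 0, 0, 0], [-0.037, -0.0165, -0.005, 0, 0, 0]]]'

```text
t: 3.15
tcp_pos: [0.4795, 0.3448, 0.3066]
tool_rot: [0.134, 0.991, 0.0, 0.0]
force: [0.7, 0.0, -0.1]
finger_gap: 0.999
```

>>> play_rows --steps '[[[0, 0, 0, 0, 0, 10.6], [0, 0, 0, 0, 0, 10.6], [0, 0, 0, 0, 0, 10.6], [0, 0, 0, 0, 0, 10.6], [0, 0, 0, 0, 0, 10.6], [0, 0, 0, 0, 0, 10.6], [0, 0, 0, 0, 0, 10.6], [0, 0, 0, 0, 0, 10.6], [0, 0, 0, 0, 0, 10.6], [0, 0, 0, 0, 0, 10.6]]]'

```text
t: 4.4
tcp_pos: [0.4785, 0.3457, 0.3063]
tool_rot: [0.873, 0.487, -0.0, 0.0]
force: [0.2, -1.0, 0.5]
finger_gap: 1.003
```

```bash
cat >> h.py <<'E'
def st():
    s=manip.sense();M=R.from_quat(s['tool_rot']).as_matrix()
    print('t',round(s['t'],2),'tcp',np.round(s['tcp_pos'],4),'psi',round(np.degrees(np.arctan2(M[1,1],M[0,1])),2),'tilt',np.round(M[:,2],3),'gap',round(s['finger_gap'],3),'F',np.round(s['force'],2),'q',np.round(s['q'],2));return s,M
def delta(P):
    s,M=st();d=M.T@(np.array(P)-s['tcp_pos']);print('tool delta',np.round(d,4))
E
python3 - <<'E'
from h import *
st()
s=manip.snapshot('wrist');save('w1',s)
print(np.round(np.array(s['world_from_camera']),3).tolist(),s['K'],s['k1'])
Z={'receiver':0,'head_grip':.062,'hole_a':.006,'window':.068}
for l in Z:
        for d in manip.pinpoint(l,s)[:3]:
            print(l,round(d['score'],2),np.round(d['point'],1),np.round(atz(s,d['point'],Z[l]),4))
E
```

```text
t 4.4 tcp [0.4785 0.3457 0.3063] psi -31.69 tilt [-0. -0. -1.] gap 1.003 F [ 0.21 -0.96  0.54] q [ 0.44  0.43  1.46 -0.    1.25  0.99]
[[0.851, -0.506, -0.142, 0.515], [-0.525, -0.819, -0.23, 0.404], [-0.0, 0.27, -0.963, 0.424], [0.0, 0.0, 0.0, 1.0]] [[331.84844485   0.         275.70266575]
 [  0.         331.84844485 203.51708236]
 [  0.           0.           1.        ]] -0.0012931567255539443
receiver 0.83 [280.7 161.2] [0.4878 0.3472 0.    ]
receiver 0.75 [199.2 270.8] [0.3095 0.2756 0.    ]
receiver 0.71 [119.2 157.2] [0.3149 0.46   0.    ]
head_grip 0.81 [187.3 291.7] [0.3108 0.2789 0.062 ]
head_grip 0.71 [279.9 171.2] [0.4853 0.3465 0.062 ]
head_grip 0.57 [ 98.7 168.3] [0.3172 0.4541 0.062 ]
hole_a 0.95 [249.3 166.2] [0.451  0.3635 0.006 ]
hole_a 0.94 [143.1 137.5] [0.3584 0.4628 0.006 ]
hole_a 0.85 [177.2 286.9] [0.2716 0.2732 0.006 ]
window 0.97 [172.  282.2] [0.3061 0.3009 0.068 ]
window 0.93 [279.6 152.8] [0.4959 0.3646 0.068 ]
window 0.57 [107.3 183.4] [0.3177 0.4354 0.068 ]
```

View pics/w1.png

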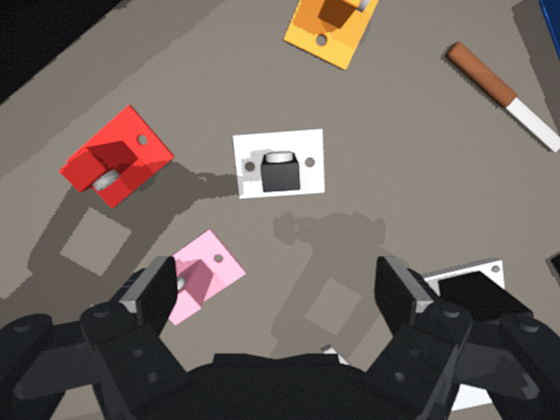

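```bash
cat >> h.py <<'E'
def fitrect(s,corners,z,L,W,name=''):
    P=np.array([atz(s,c,z)[:2] for c in corners]);print(name,'sides',[round(float(np.linalg.norm(P[i]-P[(i+1)%4])),4) for i in range(4)],'ctr',P.mean(0).round(4));return P
E
python3 - <<'E'
from h import *
st()
s=manip.snapshot('wrist')
np.savez('w1.npz',**{k:s[k] for k in ['img','K','k1','world_from_camera']})
g=s['img']
print(g[140,240],g[185,250])
m=(g.min(2)>150).astype(np.uint8)
m[:120]=0;m[205:]=0;m[:,:225]=0;m[:,335:]=0
c=max(cv2.findContours(m,0,2)[0],key=cv2.contourArea);h=cv2.convexHull(c)
# fill quad: fit lines
# min-area quad via approxPolyN
q=cv2.approxPolyN(h,4,ensure_convex=True).reshape(-1,2);print(q)
P=fitrect(s,q,.006,0,0)
for i in range(4):
    e=P[(i+1)%4]-P[i];print(np.degrees(np.arctan2(e[1],e[0])).round(1))
for p in [(249.5,166),(310,161.5)]: print(atz(s,p,.006))
cv2.imwrite('pics/c4.png',cv2.resize(cv2.cvtColor(g,4)[115:210,215:345],None,fx=6,fy=6,interpolation=2))
E
```

```text
t 4.65 tcp [0.4785 0.3457 0.3063] psi -31.2 tilt [-0.  0. -1.] gap 1.001 F [-0.47  0.2  -0.33] q [0.44 0.43 1.46 0.   1.25 0.98]
[255 255 255] [255 255 255]
[[325 193]
 [238 199]
 [232 134]
 [323 128]]
 sides [0.1134, 0.0833, 0.1124, 0.0825] ctr [0.4847 0.3455]
152.9
62.2
-27.5
-117.2
[0.45118545 0.36338915 0.006     ]
[0.51965806 0.32862952 0.006     ]
```

View pics/c4.png

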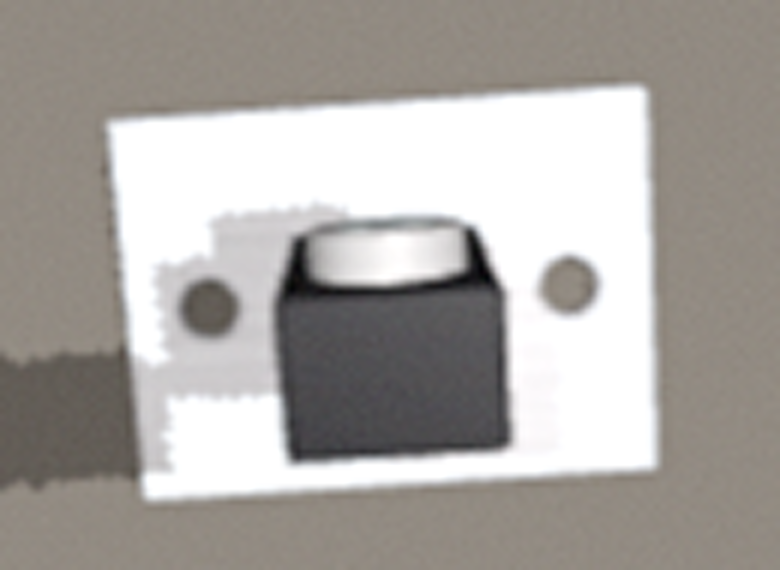

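>>> play_rows --steps '[[[-0.032, 0.0295, 0, 0, 0, 0], [-0.032, 0.0295, 0, 0, 0, 0], [-0.032, 0.0295, 0, 0, 0, 0], [-0.032, 0.0295, 0, 0, 0, 0], [-0.032, 0.0295, 0, 0, 0, 0], [-0.032, 0.0295, 0, 0, 0, 0], [-0.032, 0.0295, 0, 0, 0, 0], [-0.032, 0.0295, 0, 0, 0, 0], [-0.032, 0.0295, 0, 0, 0, 0], [-0.032, 0.0295, 0, 0, 0, 0]]]'

```text
t: 5.95
tcp_pos: [0.5642, -0.0825, 0.3064]
tool_rot: [0.871, 0.49, 0.0, 0.0]
force: [0.9, 0.4, 0.1]
finger_gap: 1.0
```

>>> play_rows --steps '[[[0, 0, 0, 0, 0, -10], [0, 0, 0, 0, 0, -10], [0, 0, 0, 0, 0, 0], [0, 0, 0, 0, 0, 0]]]'

```text
t: 6.45
tcp_pos: [0.564, -0.0809, 0.3064]
tool_rot: [0.774, 0.633, 0.0, 0.0]
force: [0.2, 0.1, 0.1]
finger_gap: 1.0
```

```bash
python3 - <<'E'
from h import *
st()
s=manip.snapshot('wrist');save('w2',s)
np.savez('w2.npz',**{k:s[k] for k in ['img','K','k1','world_from_camera']})
Z={'gauge':0,'lamp_lens':.08,'pin_a':.012}
for l in Z:
        for d in manip.pinpoint(l,s)[:3]:
            print(l,round(d['score'],2),np.round(d['point'],1),np.round(atz(s,d['point'],Z[l]),4))
E
```

```text
t 6.45 tcp [ 0.564  -0.0809  0.3064] psi -11.44 tilt [ 0. -0. -1.] gap 1.0 F [0.23 0.1  0.14] q [-0.34  0.4   1.51  0.    1.23 -0.14]
gauge 0.93 [274.5 115.5] [ 0.5758 -0.0195  0.    ]
lamp_lens 0.73 [283.1  60.1] [0.5946 0.0304 0.08  ]
pin_a 0.95 [245.8 174.3] [ 0.5262 -0.0823  0.012 ]
```

View pics/w2.png

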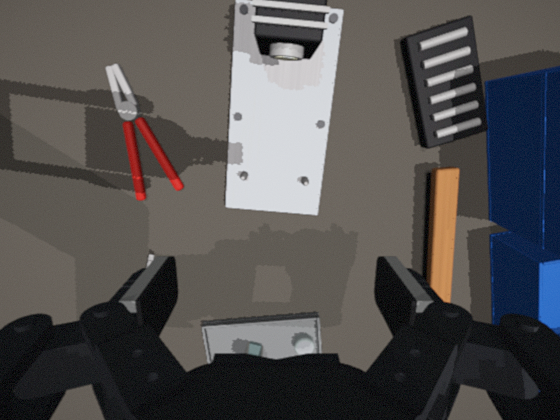

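```bash
python3 - <<'E'
from h import *
s=dict(np.load('w2.npz'));s['k1']=float(s['k1'])
g=cv2.cvtColor(s['img'],4)
cv2.imwrite('pics/c5.png',cv2.resize(g[100:225,215:355],None,fx=5.5,fy=5.5,interpolation=2))
gr=s['img'].min(2).astype(float)
def edge(pts,dir,thr):
    out=[]
    for p in pts:
        vals=[gr[int(round(p[1]+dir[1]*k)),int(round(p[0]+dir[0]*k))] for k in range(20)]
        for k in range(19):
            if (vals[k]-thr)*(vals[k+1]-thr)<=0:
                f=k+(vals[k]-thr)/(vals[k]-vals[k+1]+1e-9);out.append([p[0]+dir[0]*f,p[1]+dir[1]*f]);break
    return np.array(out)
top=150
L=edge([(222,y) for y in list(range(20,80,4))+list(range(105,130,4))+list(range(170,200,4))],(1,0),top)
Rr=edge([(348-(y-10)*0.08,y) for y in range(30,205,5)],(-1,0),top)
B=edge([(x,222) for x in range(232,312,5)],(0,-1),top)
def line(E):
    P=np.array([atz(s,e,.012)[:2] for e in E])
    for _ in range(4):
        c=P.mean(0);u=np.linalg.svd(P-c)[2][0];n=np.array([-u[1],u[0]]);r=(P-c)@n;P=P[abs(r)<max(2*r.std(),.0004)]
    print('n',len(P),'ang',round(np.degrees(np.arctan2(u[1],u[0]))%180,2),'c',c.round(4),'rms',r.std().round(5));return c,u
l=line(L);r=line(Rr);b=line(B)
def inter(a,b):
    t=np.linalg.solve(np.array([a[1],-b[1]]).T,b[0]-a[0]);return a[0]+t[0]*a[1]
A=inter(l,b);C=inter(r,b);print(A,C,np.linalg.norm(A-C))
x=(C-A)/np.linalg.norm(C-A)
ys=[v[1]*np.sign(v[1][1]) for v in(l,r)];a=np.mean([np.arctan2(*v[::-1]) for v in ys]);print('yaw',np.degrees(a)-90,np.degrees(np.arctan2(x[1],x[0])))
E
```

```text
n 26 ang 73.38 c [ 0.5246 -0.0026] rms 0.00027
n 35 ang 73.59 c [ 0.6406 -0.0342] rms 0.00038
n 16 ang 163.59 c [ 0.5457 -0.1353] rms 0.00015
[ 0.48988074 -0.11888722] [ 0.60563018 -0.15297045] 0.12066316730164219
yaw -16.512517462978863 -16.407432549254615
```

View pics/c5.png

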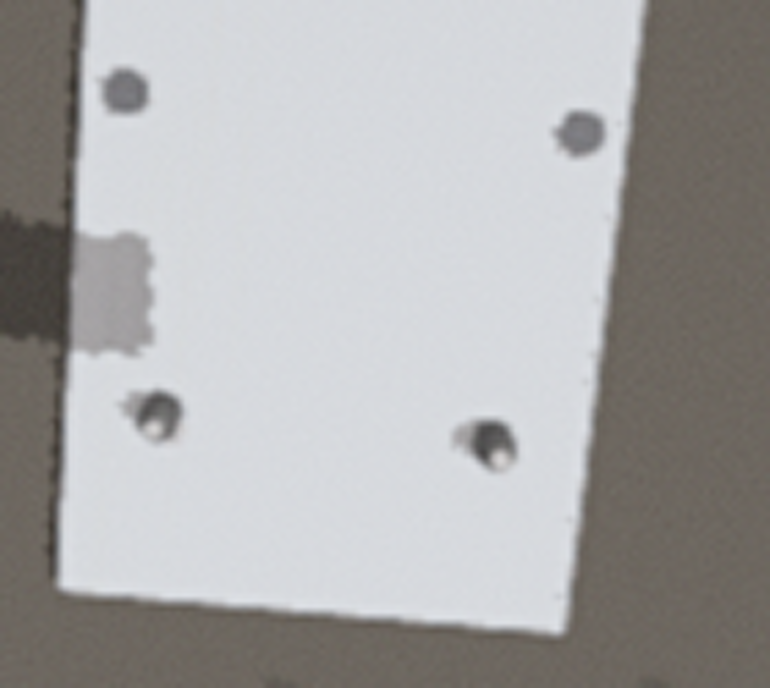

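>>> play_rows --steps '[[[-0.034, -0.0026, 0, 0, 0, 0], [-0.034, -0.0026, 0, 0, 0, 0], [-0.034, -0.0026, 0, 0, 0, 0], [-0.034, -0.0026, 0, 0, 0, 0], [-0.034, -0.0026, 0, 0, 0, 0], [-0.034, -0.0026, 0, 0, 0, 0], [-0.034, -0.0026, 0, 0, 0, 0], [-0.034, -0.0026, 0, 0, 0, 0], [0, 0, 0, 0, 0, 0]]]'

```text
t: 7.78
tcp_pos: [0.4896, -0.346, 0.3062]
tool_rot: [0.775, 0.632, -0.0, 0.0]
force: [0.1, 0.5, 0.3]
finger_gap: 1.002
```

```bash
python3 - <<'E'
from h import *
w=dict(np.load('w2.npz'));w['k1']=float(w['k1'])
for p in [(.5970,-.1036),(.5241,-.0820)]:
    for z in (.012,.034): print(p,z,((proj(w,[*p,z])-[215,100])*5.5).round())
st()
s=manip.snapshot('wrist');save('w3',s)
np.savez('w3.npz',**{k:s[k] for k in ['img','K','k1','world_from_camera']})
Z={'cell':.004,'cell_mid':.034,'lens':.004,'tray':0}
for l in Z:
        for d in manip.pinpoint(l,s)[:2]:
            print(l,round(d['score'],2),np.round(d['point'],1),np.round(atz(s,d['point'],Z[l]),4))
            if l=='cell_mid' and d['score']>.4: c=d['point']
g=cv2.cvtColor(s['img'],4);x,y=int(c[0]),int(c[1])
print('crop',x-40,y-35)
cv2.imwrite('pics/c6.png',cv2.resize(g[max(0,y-35):y+35,x-40:x+40],None,fx=8,fy=8,interpolation=2))
E
```

```text
(0.597, -0.1036) 0.012 [490. 438.]
(0.597, -0.1036) 0.034 [499. 458.]
(0.5241, -0.082) 0.012 [160. 409.]
(0.5241, -0.082) 0.034 [151. 428.]
t 7.78 tcp [ 0.4896 -0.346   0.3062] psi -11.55 tilt [ 0.    -0.001 -1.   ] gap 1.002 F [0.06 0.46 0.32] q [-0.8   0.44  1.44 -0.    1.26 -0.6 ]
cell 0.76 [263.6 168.5] [ 0.4748 -0.346   0.004 ]
cell 0.7 [262.8 171.1] [ 0.4731 -0.3491  0.004 ]
cell_mid 0.75 [263.5 171.2] [ 0.4761 -0.3444  0.034 ]
cell_mid 0.36 [324.1 153. ] [ 0.5501 -0.3375  0.034 ]
lens 0.98 [322.  155.7] [ 0.5505 -0.3449  0.004 ]
lens 0.5 [265.5 170.7] [ 0.4766 -0.3493  0.004 ]
tray 0.55 [276.9 168.5] [ 0.4913 -0.3501  0.    ]
crop 223 136
```

View pics/w3.png

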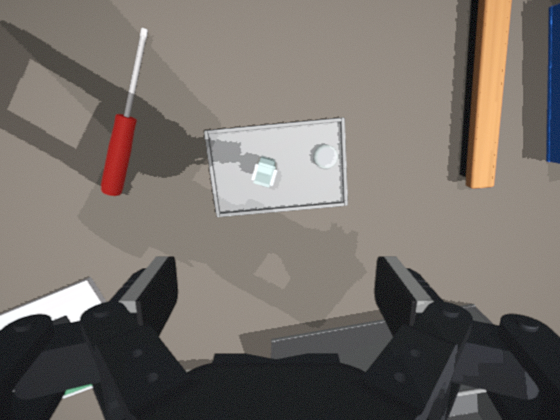

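View pics/c6.png

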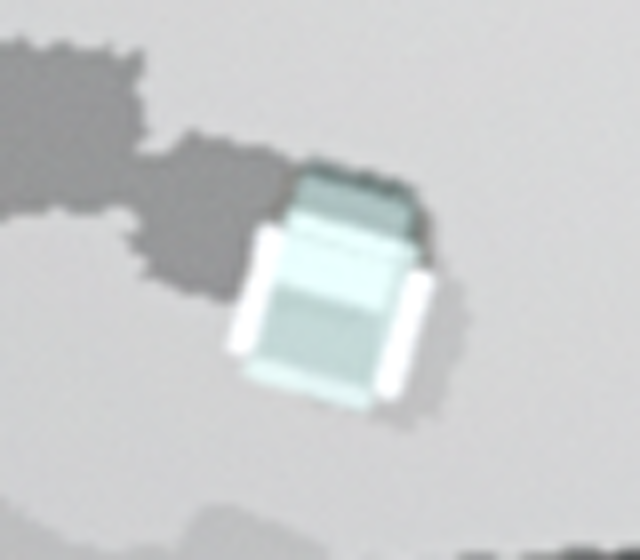

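```bash
python3 - <<'E'
from h import *
s=dict(np.load('w3.npz'));s['k1']=float(s['k1'])
f=lambda u,z=.064: atz(s,(u[0]/8+223,u[1]/8+136),z)[:2]
a,b=f((240,289)),f((418,336));d=b-a
print(f((330,310)),np.linalg.norm(d),np.degrees(np.arctan2(d[1],d[0])))
a,b=f((255,226)),f((226,352));d=b-a;print(np.linalg.norm(d),np.degrees(np.arctan2(d[1],d[0])))
a,b=f((437,272)),f((400,400));d=b-a;print(np.linalg.norm(d),np.degrees(np.arctan2(d[1],d[0])))
a,b=f((355,228)),f((306,388));d=b-a;print(np.linalg.norm(d),np.degrees(np.arctan2(d[1],d[0])))
delta([.4852,.3458,.306])
E
```

```text
[ 0.47819344 -0.34336394] 0.025282825088073817 -26.58071422400116
0.018012844670889573 -115.35907166877446
0.018655982737581886 -117.43035698904826
0.02335562405059622 -118.83751230022149
t 8.03 tcp [ 0.4904 -0.3425  0.3063] psi -11.28 tilt [-0.  0. -1.] gap 1.001 F [-0.48  0.24  0.28] q [-0.8   0.44  1.44  0.    1.26 -0.6 ]
tool delta [ 0.674  -0.1397  0.0007]
```

>>> play_rows --steps '[[[0.056, -0.0116, 0, 0, 0, 0], [0.056, -0.0116, 0, 0, 0, 0], [0.056, -0.0116, 0, 0, 0, 0], [0.056, -0.0116, 0, 0, 0, 0], [0.056, -0.0116, 0, 0, 0, 0], [0.056, -0.0116, 0, 0, 0, 0], [0.056, -0.0116, 0, 0, 0, 0], [0.056, -0.0116, 0, 0, 0, 0], [0.056, -0.0116, 0, 0, 0, 0], [0.056, -0.0116, 0, 0, 0, 0]]]'

```text
t: 9.28
tcp_pos: [0.4856, 0.231, 0.3067]
tool_rot: [0.773, 0.634, 0.0, 0.0]
force: [0.9, -1.6, 0.0]
finger_gap: 0.997
```

>>> play_rows --steps '[[[0.057, -0.012, 0, 0, 0, 0], [0.057, -0.012, 0, 0, 0, 0], [0, 0, 0.02, 0, 0, 8], [0, 0, 0.02, 0, 0, 8], [0, 0, 0.02, 0, 0, 0], [0, 0, 0.02, 0, 0, 0], [0, 0, 0, 0, 0, 0], [0, 0, 0, 0, 0, 0]]]'

```text
t: 10.28
tcp_pos: [0.4854, 0.3453, 0.2271]
tool_rot: [0.854, 0.52, 0.001, 0.0]
force: [-0.4, 0.1, -1.4]
finger_gap: 0.999
```

```bash
python3 - <<'E'
from h import *
delta([.4852,.3458,.068])
s=manip.snapshot('wrist');save('w4',s)
for p in [(.5190,.3284),(.4514,.3632)]: print(proj(s,[*p,.006]).round(1))
for d in manip.pinpoint('hole_a',s)[:3]: print(d['score'],np.array(d['point']).round(1),atz(s,d['point'],.006).round(4))
E
```

```text
t 10.28 tcp [0.4854 0.3453 0.2271] psi -27.3 tilt [ 0.001  0.001 -1.   ] gap 0.999 F [-0.36  0.07 -1.36] q [0.43 0.52 1.54 0.   1.08 0.91]
tool delta [ 1.000e-04 -5.000e-04  1.591e-01]
[311.  179.1]
[237.8 179.2]
0.87 [312.  177.9] [0.5205 0.3291 0.006 ]
0.81 [111.1 137. ] [0.3592 0.4593 0.006 ]
0.71 [333.2  31. ] [0.5977 0.4448 0.006 ]
```

View pics/w4.png

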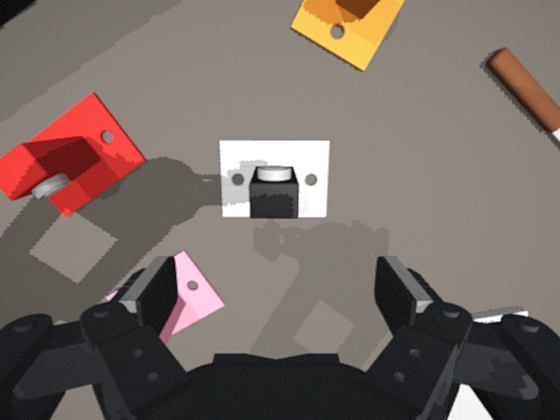

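>>> play_rows --steps '[[[0, 0, 0.025, 0, 0, 0], [0, 0, 0.025, 0, 0, 0], [0, 0, 0.025, 0, 0, 0], [0, 0, 0.025, 0, 0, 0], [0, 0, 0.025, 0, 0, 0], [0, 0, 0.02, 0, 0, 0], [0, 0, 0.014, 0, 0, 0], [0, 0, 0, 0, 0, 0]]]'

```text
t: 11.38
tcp_pos: [0.4852, 0.3446, 0.0669]
tool_rot: [0.854, 0.52, -0.001, -0.0]
force: [0.1, -0.3, -0.6]
finger_gap: 1.001
```

>>> play_rows --steps '[[[0, 0, 0, 0, 0, 0], [0, 0, 0, 0, 0, 0], [0, 0, 0, 0, 0, 0], [0, 0, 0, 0, 0, 0], [0, 0, 0, 0, 0, 0], [0, 0, 0, 0, 0, 0], [0, 0, 0, 0, 0, 0], [0, 0, 0, 0, 0, 0]]]' --fingers 0 --squeeze 70

```text
t: 12.38
tcp_pos: [0.4858, 0.3451, 0.0683]
tool_rot: [0.854, 0.52, 0.001, -0.0]
force: [-1.0, 0.6, 5.2]
finger_gap: 0.457
```

```bash
python3 - <<'E'
from h import *
st();s=manip.snapshot('wrist');save('w5',s)
E
```

```text
t 12.38 tcp [0.4858 0.3451 0.0683] psi -27.36 tilt [ 0.001  0.001 -1.   ] gap 0.457 F [-1.    0.56  5.2 ] q [0.43 0.75 1.64 0.   0.75 0.91]
```

View pics/w5.png

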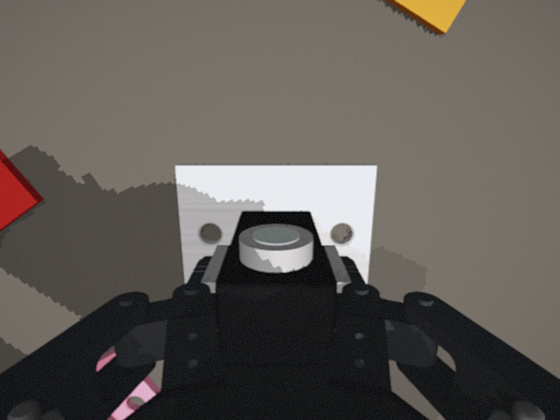

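```bash
python3 - <<'E'
from h import *
_,M=st();s=manip.snapshot('wrist');T=manip.sense()['tcp_pos']
np.savez('w5.npz',**{k:s[k] for k in ['img','K','k1','world_from_camera']})
g=s['img'].min(2).astype(float)
for c in [(210,233),(342,233)]:
    # fit hole: dark ellipse in window
    x,y=c;w=cv2.cvtColor(s['img'],4)[y-20:y+20,x-20:x+20];cv2.imwrite(f'pics/h{x}.png',cv2.resize(w,None,fx=8,fy=8,interpolation=2))
    p=atz(s,c,.006);print(p,M.T@(p-T))
for d in manip.pinpoint('hole_a',s)[:3]: print(d['score'],np.array(d['point']).round(1),(M.T@(atz(s,d['point'],.0)-T)).round(4))
# plate far edge
for c in [(176,165),(377,166)]:
    print(M.T@(atz(s,c,.006)-T))
a=cv2.imread('pics/h210.png');b=cv2.imread('pics/h342.png');cv2.imwrite('pics/hh.png',np.hstack([a,b]))
E
```

```text
t 12.43 tcp [0.4858 0.3451 0.0683] psi -27.35 tilt [ 0.001  0.001 -1.   ] gap 0.46 F [-1.03  0.33  5.92] q [0.43 0.75 1.64 0.   0.75 0.91]
[0.45302449 0.3627933  0.006     ] [ 0.00056296 -0.03723812  0.06233515]
[0.52080594 0.3277173  0.006     ] [0.00054709 0.03908127 0.06238076]
0.97 [138.  398.9] [-0.1249 -0.0953  0.0681]
0.62 [340.1 230.6] [-0.0002  0.0391  0.0684]
0.44 [275.  280.2] [-0.033   0.0003  0.0683]
[ 0.04009704 -0.0537043   0.06237731]
[0.03953953 0.0561284  0.06244225]
```

View pics/hh.png

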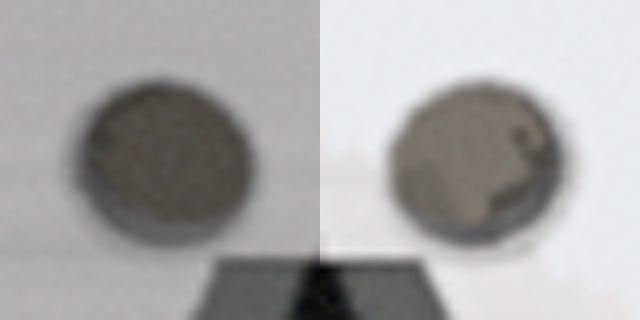

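>>> play_rows --steps '[[[0, 0, -0.01, 0, 0, 0], [0, 0, -0.015, 0, 0, 0], [0, 0, -0.02, 0, 0, 0], [0, 0, -0.025, 0, 0, 0], [0, 0, -0.025, 0, 0, 0], [0, 0, -0.025, 0, 0, 0], [0, 0, -0.025, 0, 0, 0], [0, 0, -0.02, 0, 0, 0], [0, 0, -0.015, 0, 0, 0], [0, 0, 0, 0, 0, 0]]]'

```text
t: 13.78
tcp_pos: [0.4859, 0.3449, 0.2487]
tool_rot: [0.854, 0.52, 0.001, 0.0]
force: [-0.2, 0.2, -3.9]
finger_gap: 0.459
```

```bash
python3 - <<'E'
from h import *
delta([.5599,-.0926,.2483])
E
```

```text
t 13.78 tcp [0.4859 0.3449 0.2487] psi -27.34 tilt [ 0.002  0.001 -1.   ] gap 0.459 F [-0.23  0.15 -3.93] q [ 0.43  0.5   1.52 -0.    1.12  0.91]
tool delta [-3.546e-01  2.667e-01  1.000e-04]
```

>>> play_rows --steps '[[[-0.015, 0.011, 0, 0, 0, 0], [-0.027, 0.0205, 0, 0, 0, 0], [-0.034, 0.0255, 0, 0, 0, 0], [-0.04, 0.03, 0, 0, 0, 0], [-0.045, 0.034, 0, 0, 0, 0], [-0.045, 0.034, 0, 0, 0, 0], [-0.045, 0.034, 0, 0, 0, 0], [-0.04, 0.03, 0, 0, 0, 0], [-0.034, 0.0255, 0, 0, 0, 0], [-0.0295, 0.022, 0, 0, 0, 0]]]'

```text
t: 15.02
tcp_pos: [0.5581, -0.0953, 0.246]
tool_rot: [0.855, 0.519, -0.001, -0.001]
force: [0.5, -0.3, -2.4]
finger_gap: 0.46
```

>>> play_rows --steps '[[[0, 0, 0.01, 0, 0, -3], [0, 0, 0.02, 0, 0, -4], [0, 0, 0.02, 0, 0, -3.9], [0, 0, 0.02, 0, 0, 0], [0, 0, 0.015, 0, 0, 0], [0, 0, 0.01, 0, 0, 0], [0, 0, 0, 0, 0, 0], [0, 0, 0, 0, 0, 0]]]'

```text
t: 16.02
tcp_pos: [0.5597, -0.0928, 0.1528]
tool_rot: [0.801, 0.599, 0.0, 0.001]
force: [0.9, -0.0, -4.0]
finger_gap: 0.457
```

```bash
python3 - <<'E'
from h import *
delta([.5599,-.0926,.08])
s=manip.snapshot('wrist');save('w6',s)
np.savez('w6.npz',**{k:s[k] for k in ['img','K','k1','world_from_camera']})
t=manip.snapshot('top');save('t6',t)
sc=manip.snapshot('scene');save('s6',sc)
g=cv2.cvtColor(sc['img'],4);cv2.imwrite('pics/s6c.png',cv2.resize(g[150:270,200:340],None,fx=5,fy=5,interpolation=2))
E
```

```text
t 16.02 tcp [ 0.5597 -0.0928  0.1528] psi -16.44 tilt [ 0.001 -0.    -1.   ] gap 0.457 F [ 0.86 -0.   -3.98] q [-0.36  0.59  1.67 -0.    0.88 -0.07]
tool delta [0.0002 0.     0.0728]
```

View pics/w6.png

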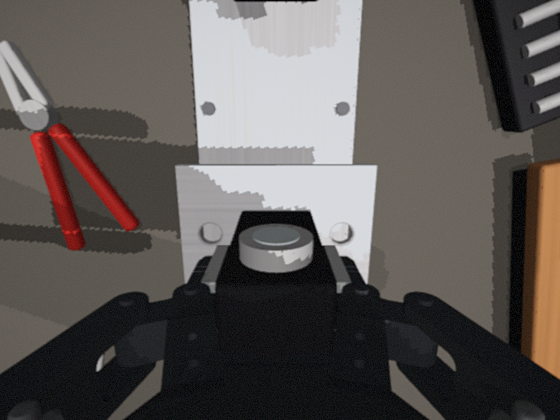

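View pics/s6c.png

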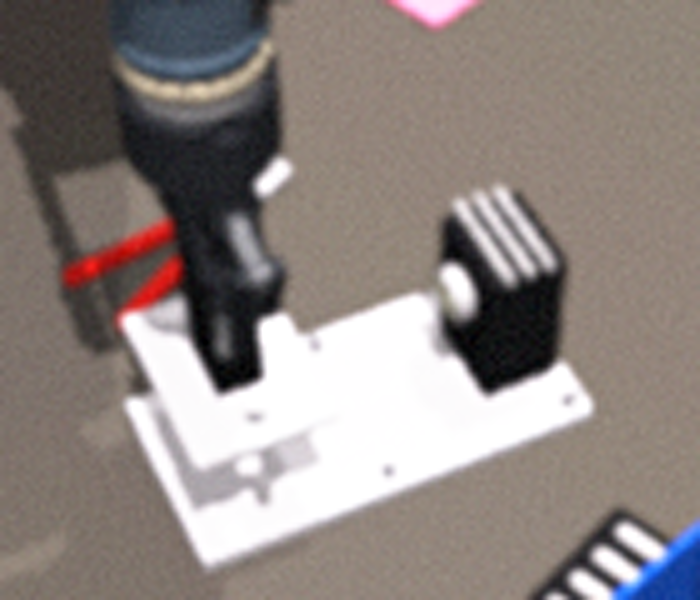

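```bash
python3 - <<'E'
from h import *
s=dict(np.load('w6.npz'));s['k1']=float(s['k1'])
st_,M=st();T=st_['tcp_pos'];g=s['img'].min(2).astype(float)
def cross(y,x0,x1):
    r=g[y,x0:x1];i=np.argmax(abs(np.diff(r)));return x0+i+.5
for y in (60,90,130,155):
    a,b=cross(y,180,215),cross(y,335,375)
    pa,pb=[M.T@(atz(s,(c,y),.012)-T) for c in (a,b)];print(y,a,b,pa.round(4),pb.round(4),'mid',((pa+pb)/2).round(4))
for c in [(176,165),(377,166)]: print(M.T@(atz(s,c,T[2]-.0623)-T))
E
```

```text
t 16.18 tcp [ 0.5598 -0.0927  0.1531] psi -16.43 tilt [ 0.001 -0.001 -1.   ] gap 0.458 F [-0.17  0.68 -2.95] q [-0.36  0.59  1.67 -0.    0.88 -0.07]
60 192.5 358.5 [ 0.1036 -0.0593  0.1409] [0.1037 0.0606 0.1411] mid [0.1036 0.0006 0.141 ]
90 194.5 356.5 [ 0.0831 -0.0592  0.1409] [0.0831 0.0605 0.1411] mid [0.0831 0.0006 0.141 ]
130 196.5 354.5 [ 0.0542 -0.0596  0.141 ] [0.0542 0.0608 0.1411] mid [0.0542 0.0006 0.141 ]
155 198.5 352.5 [ 0.0352 -0.0593  0.141 ] [0.0352 0.0605 0.1411] mid [0.0352 0.0006 0.1411]
[ 0.03993572 -0.05356034  0.062208  ]
[0.03935662 0.0560682  0.06238278]
```

>>> play_rows --steps '[[[0, 0, 0.012, 0, 0, 0], [0, 0, 0.012, 0, 0, 0], [0, 0, 0.012, 0, 0, 0], [0, 0, 0.01, 0, 0, 0], [0, 0, 0.006, 0, 0, 0], [0, 0, 0.005, 0, 0, 0], [0, 0, 0.005, 0, 0, 0], [0, 0, 0, 0, 0, 0]]]'

```text
t: 17.18
tcp_pos: [0.5591, -0.0926, 0.0901]
tool_rot: [0.801, 0.599, -0.0, -0.0]
force: [0.5, -0.2, -3.4]
finger_gap: 0.461
```

>>> play_rows --steps '[[[0, 0, 0.003, 0, 0, 0], [0, 0, 0.003, 0, 0, 0], [0, 0, 0.002, 0, 0, 0], [0, 0, 0.001, 0, 0, 0], [0, 0, 0, 0, 0, 0]]]'

```text
t: 17.8
tcp_pos: [0.5592, -0.0926, 0.0813]
tool_rot: [0.801, 0.599, -0.0, -0.0]
force: [0.4, 0.2, -3.4]
finger_gap: 0.462
```

```bash
python3 - <<'E'
from h import *
delta([.5599,-.0926,.08])
s=manip.snapshot('wrist');save('w7',s)
sc=manip.snapshot('scene');save('s7',sc)
g=cv2.cvtColor(sc['img'],4);cv2.imwrite('pics/s7c.png',cv2.resize(g[150:270,200:340],None,fx=5,fy=5,interpolation=2))
E
```

```text
t 17.8 tcp [ 0.5592 -0.0926  0.0813] psi -16.44 tilt [-0.  0. -1.] gap 0.462 F [ 0.44  0.2  -3.42] q [-0.36  0.71  1.71 -0.    0.73 -0.07]
tool delta [0.0002 0.0006 0.0013]
```

View pics/w7.png

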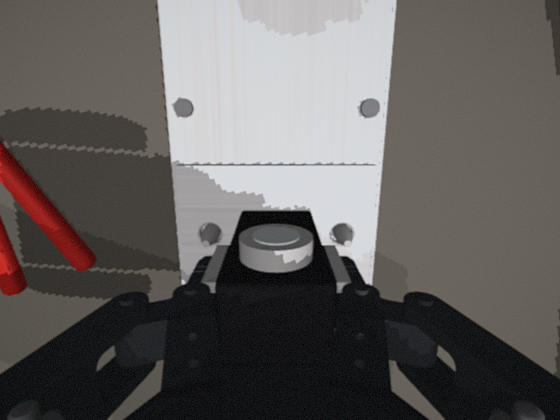

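View pics/s7c.png

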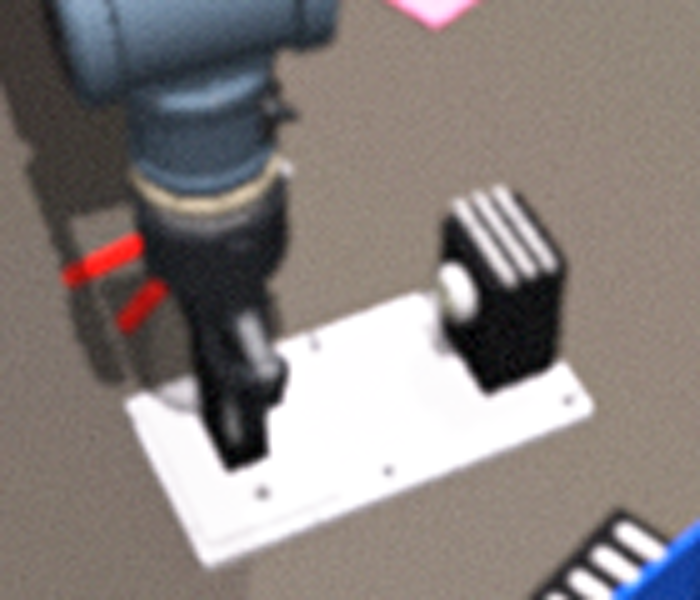

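>>> play_rows --steps '[[[0, 0, 0.001, 0, 0, 0], [0, 0, 0.0005, 0, 0, 0], [0, 0, 0.0005, 0, 0, 0], [0, 0, 0, 0, 0, 0]]]'

```text
t: 18.4
tcp_pos: [0.5594, -0.0927, 0.0803]
tool_rot: [0.801, 0.599, 0.0, 0.0]
force: [-1.3, -0.1, 5.6]
finger_gap: 0.459
```

>>> play_rows --steps '[[[0, 0, 0, 0, 0, 0], [0, 0, 0, 0, 0, 0], [0, 0, 0, 0, 0, 0], [0, 0, 0, 0, 0, 0], [0, 0, -0.01, 0, 0, 0], [0, 0, -0.025, 0, 0, 0], [0, 0, -0.04, 0, 0, 0], [0, 0, -0.04, 0, 0, 0], [0, 0, -0.04, 0, 0, 0], [0, 0, -0.03, 0, 0, 0]]]' --fingers 1

```text
t: 19.65
tcp_pos: [0.5596, -0.0926, 0.267]
tool_rot: [0.801, 0.599, 0.001, 0.001]
force: [0.1, 0.8, -0.2]
finger_gap: 0.998
```

```bash
python3 - <<'E'
from h import *
delta([.4782,-.3434,.25])
s=manip.snapshot('wrist');save('w8',s)
sc=manip.snapshot('scene');save('s8',sc)
g=cv2.cvtColor(sc['img'],4);cv2.imwrite('pics/s8c.png',cv2.resize(g[150:270,200:340],None,fx=5,fy=5,interpolation=2))
E
```

```text
t 19.65 tcp [ 0.5596 -0.0926  0.267 ] psi -16.44 tilt [ 0.003 -0.001 -1.   ] gap 0.998 F [ 0.05  0.76 -0.21] q [-0.36  0.44  1.57 -0.    1.13 -0.07]
tool delta [-0.2635 -0.0071  0.017 ]
```

View pics/w8.png

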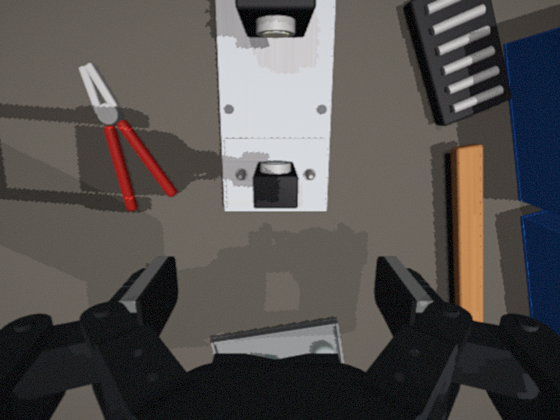

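View pics/s8c.png

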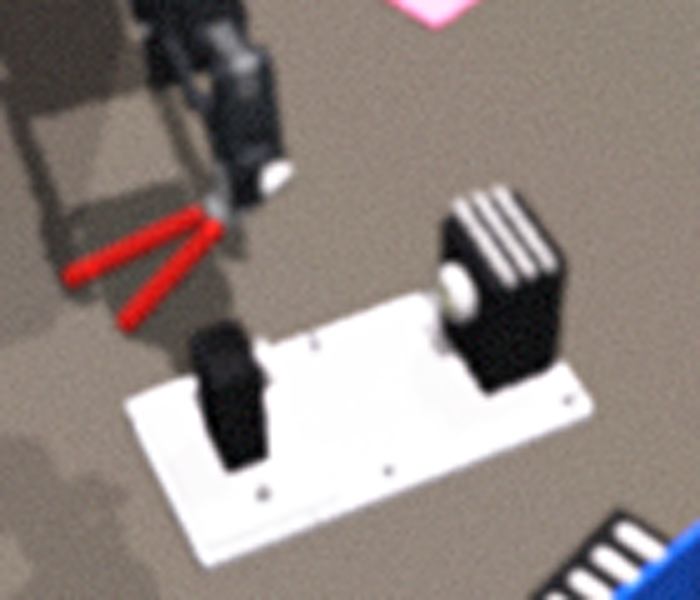

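>>> play_rows --steps '[[[-0.0375, -0.001, 0, 0, 0, 0], [-0.0375, -0.001, 0, 0, 0, 0], [-0.0375, -0.001, 0, 0, 0, 0], [-0.0375, -0.001, 0, 0, 0, 0], [-0.0375, -0.001, 0, 0, 0, 0], [-0.0375, -0.001, 0, 0, 0, 0], [-0.0375, -0.001, 0, 0, 0, 0], [0, 0, 0.03, 0, 0, 10.4], [0, 0, 0.03, 0, 0, 0], [0, 0, 0, 0, 0, 0]]]' --fingers 0.65

```text
t: 21.0
tcp_pos: [0.4764, -0.3407, 0.2012]
tool_rot: [0.852, 0.524, -0.001, -0.004]
force: [-0.1, 0.1, 0.0]
finger_gap: 0.647
```

```bash
python3 - <<'E'
from h import *
delta([.4782,-.3434,.048])
s=manip.snapshot('wrist');save('w9',s)
np.savez('w9.npz',**{k:s[k] for k in ['img','K','k1','world_from_camera']})
c=proj(s,[.4782,-.3434,.064]);x,y=c.astype(int);print(c,'crop',x-40,y-35)
g=cv2.cvtColor(s['img'],4)
cv2.imwrite('pics/c9.png',cv2.resize(g[max(0,y-35):y+35,x-40:x+40],None,fx=8,fy=8,interpolation=2))
E
```

```text
t 21.0 tcp [ 0.4764 -0.3407  0.2012] psi -26.86 tilt [-0.005  0.006 -1.   ] gap 0.647 F [-0.09  0.07  0.04] q [-0.81  0.55  1.58 -0.    1.02 -0.34]
tool delta [-0.002   0.004   0.1532]
[279.62829391 202.56282789] crop 239 167
```

View pics/w9.png

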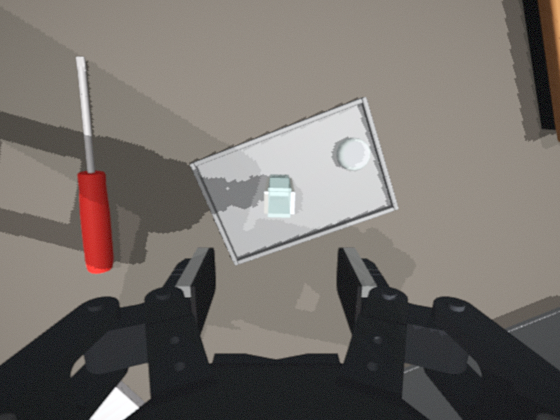

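View pics/c9.png

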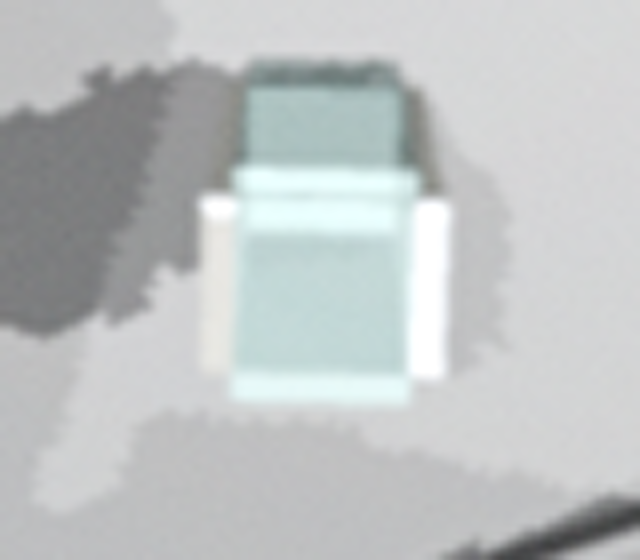

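>>> play_rows --steps '[[[-0.002, 0.0033, 0.01, 0, 0, 0], [0, 0, 0.025, 0, 0, 0], [0, 0, 0.025, 0, 0, 0], [0, 0, 0.02, 0, 0, 0], [0, 0, 0.01, 0, 0, 0], [0, 0, 0, 0, 0, 0], [0, 0, 0, 0, 0, 0]]]'

```text
t: 21.92
tcp_pos: [0.4809, -0.3462, 0.1152]
tool_rot: [0.852, 0.524, 0.0, 0.001]
force: [-1.2, 0.2, 1.4]
finger_gap: 0.646
```

```bash
python3 - <<'E'
from h import *
delta([.4778,-.3431,.048])
s=manip.snapshot('wrist');save('w10',s)
E
```

```text
t 21.93 tcp [ 0.4809 -0.3462  0.1152] psi -26.84 tilt [ 0.001 -0.001 -1.   ] gap 0.646 F [-1.17  0.22  1.41] q [-0.81  0.67  1.63 -0.    0.84 -0.34]
tool delta [ 0.0014 -0.0043  0.0672]
```

View pics/w10.png

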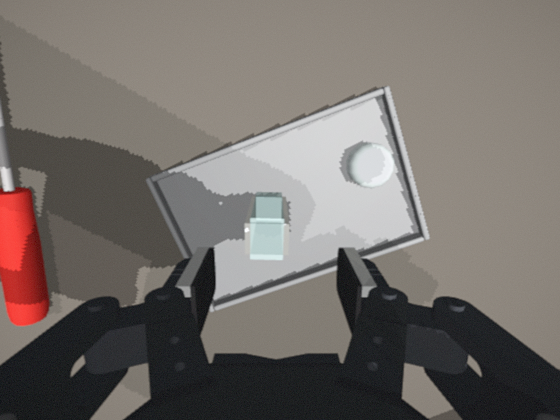

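>>> play_rows --steps '[[[0.0014, -0.0043, 0.01, 0, 0, 0], [0, 0, 0.005, 0, 0, 0], [0, 0, 0, 0, 0, 0], [0, 0, 0, 0, 0, 0]]]'

```text
t: 22.48
tcp_pos: [0.4772, -0.3426, 0.0993]
tool_rot: [0.852, 0.524, 0.0, 0.0]
force: [0.4, -1.0, 0.6]
finger_gap: 0.65
```

```bash
python3 - <<'E'
from h import *
delta([.4778,-.3431,.048])
s=manip.snapshot('wrist');save('w11',s)
g=cv2.cvtColor(s['img'],4)
cv2.imwrite('pics/c11.png',cv2.resize(g[170:310,180:370],None,fx=4,fy=4,interpolation=2))
E
```

```text
t 22.48 tcp [ 0.4772 -0.3426  0.0993] psi -26.85 tilt [ 0. -0. -1.] gap 0.65 F [ 0.44 -0.98  0.55] q [-0.81  0.69  1.65 -0.    0.8  -0.34]
tool delta [-0.0002  0.0008  0.0513]
```

View pics/c11.png

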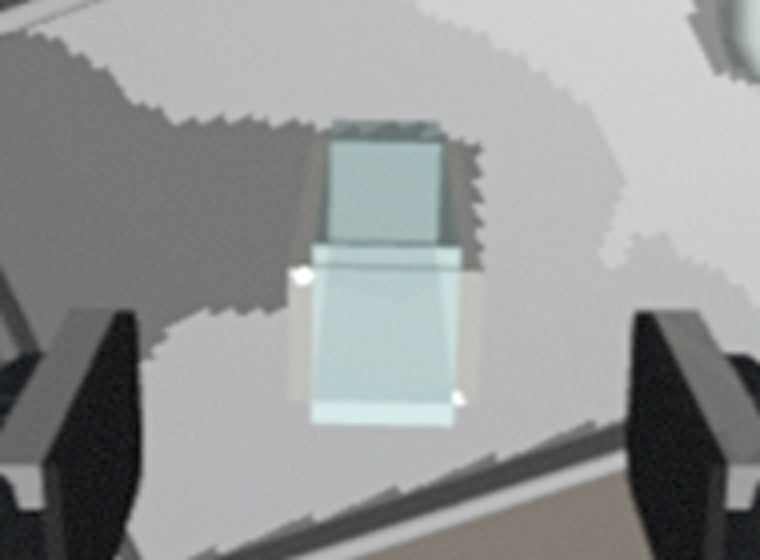

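>>> play_rows --steps '[[[0, 0, 0.015, 0, 0, 0], [0, 0, 0.015, 0, 0, 0], [0, 0, 0.013, 0, 0, 0], [0, 0, 0.008, 0, 0, 0], [0, 0, 0, 0, 0, 0], [0, 0, 0, 0, 0, 0]]]'

```text
t: 23.28
tcp_pos: [0.4773, -0.3427, 0.0485]
tool_rot: [0.852, 0.524, 0.0, 0.0]
force: [-0.7, 0.3, 0.5]
finger_gap: 0.653
```

```bash
python3 - <<'E'
from h import *
delta([.4778,-.3431,.048])
s=manip.snapshot('wrist');save('w12',s)
g=cv2.cvtColor(s['img'],4)
cv2.imwrite('pics/c12.png',cv2.resize(g[170:340,170:380],None,fx=3.6,fy=3.4,interpolation=2))
E
```

```text
t 23.27 tcp [ 0.4773 -0.3427  0.0485] psi -26.84 tilt [ 0. -0. -1.] gap 0.653 F [-0.66  0.26  0.54] q [-0.81  0.78  1.67  0.    0.7  -0.34]
tool delta [-0.0002  0.0006  0.0005]
```

View pics/c12.png

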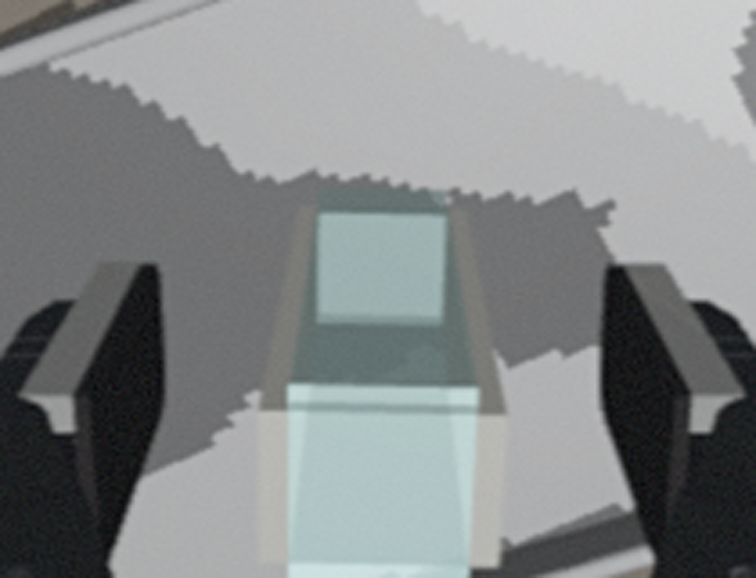

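Frosted faces are at the jaws and the cell is centred. I'll close the gripper gently.

>>> play_rows --steps '[[[0, 0, 0, 0, 0, 0], [0, 0, 0, 0, 0, 0], [0, 0, 0, 0, 0, 0], [0, 0, 0, 0, 0, 0], [0, 0, 0, 0, 0, 0], [0, 0, 0, 0, 0, 0], [0, 0, 0, 0, 0, 0], [0, 0, 0, 0, 0, 0]]]' --fingers 0 --squeeze 35

```text
t: 24.32
tcp_pos: [0.4773, -0.3427, 0.0489]
tool_rot: [0.852, 0.524, 0.0, 0.0]
force: [-1.1, 0.1, 5.6]
finger_gap: 0.275
```

```bash
python3 - <<'E'
from h import *
st()
s=manip.snapshot('wrist');save('w13',s)
g=cv2.cvtColor(s['img'],4)
cv2.imwrite('pics/c13.png',cv2.resize(g[170:340,170:380],None,fx=3.6,fy=3.4,interpolation=2))
E
```

```text
t 24.32 tcp [ 0.4773 -0.3427  0.0489] psi -26.85 tilt [ 0.001 -0.001 -1.   ] gap 0.275 F [-1.11  0.05  5.57] q [-0.81  0.78  1.67 -0.    0.7  -0.34]
```

View pics/c13.png

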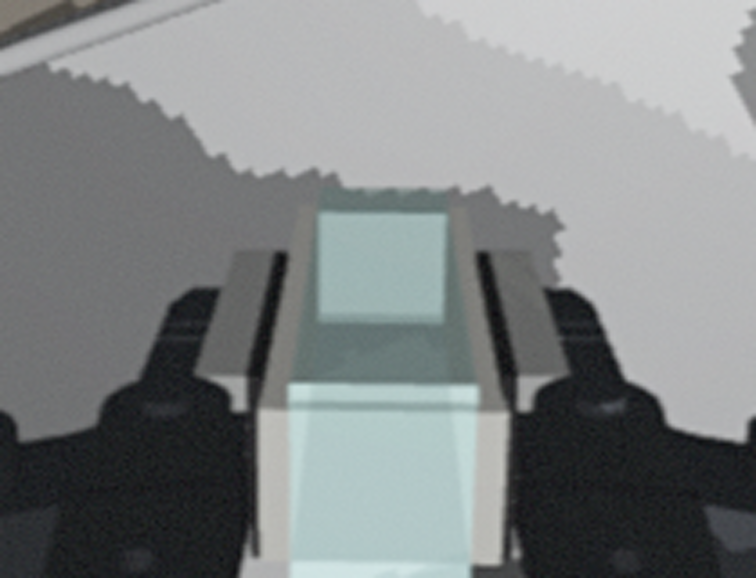

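>>> play_rows --steps '[[[0, 0, -0.008, 0, 0, 0], [0, 0, -0.015, 0, 0, 0], [0, 0, -0.022, 0, 0, 0], [0, 0, -0.03, 0, 0, 0], [0, 0, -0.035, 0, 0, 0], [0, 0, -0.035, 0, 0, 0], [0, 0, -0.03, 0, 0, 0], [0, 0, -0.02, 0, 0, 0], [0, 0, -0.01, 0, 0, 0], [0, 0, 0, 0, 0, 0]]]'

```text
t: 25.62
tcp_pos: [0.4771, -0.3425, 0.254]
tool_rot: [0.852, 0.524, 0.0, 0.001]
force: [0.3, -0.1, -1.1]
finger_gap: 0.279
```

```bash
python3 - <<'E'
from h import *
delta([.5812,-.0193,.254])
s=manip.snapshot('wrist');save('w14',s)
E
```

```text
t 25.62 tcp [ 0.4771 -0.3425  0.254 ] psi -26.85 tilt [ 0.001 -0.001 -1.   ] gap 0.279 F [ 0.34 -0.07 -1.11] q [-0.81  0.48  1.53 -0.    1.13 -0.34]
tool delta [ 3.354e-01 -5.310e-02 -2.000e-04]
```

View pics/w14.png

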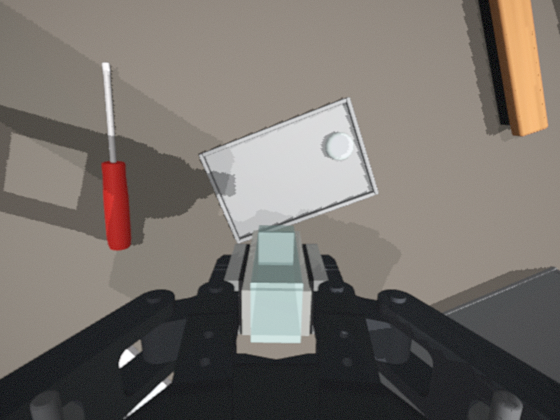

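>>> play_rows --steps '[[[0.015, -0.0024, 0, 0, 0, 0], [0.028, -0.0044, 0, 0, 0, 0], [0.038, -0.006, 0, 0, 0, 0], [0.044, -0.007, 0, 0, 0, 0], [0.045, -0.0071, 0, 0, 0, 0], [0.045, -0.0071, 0, 0, 0, 0], [0.044, -0.007, 0, 0, 0, 0], [0.038, -0.006, 0, 0, 0, 0], [0.025, -0.004, 0, 0, 0, 0], [0.0134, -0.0021, 0, 0, 0, 0]]]'

```text
t: 26.92
tcp_pos: [0.5806, -0.0169, 0.2523]
tool_rot: [0.851, 0.525, -0.001, -0.001]
force: [0.1, 0.2, -0.7]
finger_gap: 0.279
```

>>> play_rows --steps '[[[0, 0, 0, 0, 0, -3], [0, 0, 0, 0, 0, -4.4], [0, 0, 0, 0, 0, -3], [0, 0, 0.01, 0, 0, 0], [0, 0, 0.02, 0, 0, 0], [0, 0, 0.02, 0, 0, 0], [0, 0, 0.01, 0, 0, 0], [0, 0, 0, 0, 0, 0], [0, 0, 0, 0, 0, 0], [0, 0, 0, 0, 0, 0]]]'

```text
t: 28.18
tcp_pos: [0.5817, -0.0193, 0.1941]
tool_rot: [0.801, 0.599, 0.001, 0.001]
force: [0.2, 0.3, -0.9]
finger_gap: 0.278
```

```bash
python3 - <<'E'
from h import *
delta([.5812,-.0193,.095])
s=manip.snapshot('wrist');save('w15',s)
E
```

```text
t 28.18 tcp [ 0.5817 -0.0193  0.1941] psi -16.45 tilt [ 0.002 -0.    -1.   ] gap 0.278 F [ 0.2   0.26 -0.86] q [-0.23  0.55  1.6  -0.    0.99  0.06]
tool delta [-0.0001 -0.0006  0.0991]
```

View pics/w15.png

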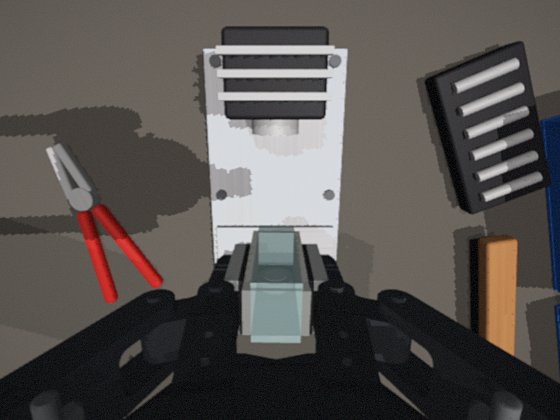

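>>> play_rows --steps '[[[0, -0.0005, 0.01, 0, 0, 0], [0, 0, 0.015, 0, 0, 0], [0, 0, 0.015, 0, 0, 0], [0, 0, 0.015, 0, 0, 0], [0, 0, 0.015, 0, 0, 0], [0, 0, 0.013, 0, 0, 0], [0, 0, 0.01, 0, 0, 0], [0, 0, 0.006, 0, 0, 0], [0, 0, 0, 0, 0, 0], [0, 0, 0, 0, 0, 0]]]'

```text
t: 29.48
tcp_pos: [0.5811, -0.0191, 0.0947]
tool_rot: [0.801, 0.599, 0.0, 0.0]
force: [0.6, 0.6, -1.2]
finger_gap: 0.279
```

```bash
python3 - <<'E'
from h import *
delta([.5812,-.0193,.095])
s=manip.snapshot('wrist');save('w16',s)
t=manip.snapshot('top')
c=manip.snapshot('scene');save('s16',c)
g=cv2.cvtColor(c['img'],4);cv2.imwrite('pics/s16c.png',cv2.resize(g[150:270,200:340],None,fx=5,fy=5,interpolation=2))
for l,P in [('cell_mid',[.5812,-.0193,.08]),('lamp_lens',[.5974,.0319,.08])]:
  print(l,'expected',proj(c,P).round(1),[(round(d['score'],2),np.array(d['point']).round(1)) for d in manip.pinpoint(l,c)[:2]])
st()
E
```

```text
t 29.48 tcp [ 0.5811 -0.0191  0.0947] psi -16.44 tilt [ 0.001 -0.    -1.   ] gap 0.279 F [ 0.61  0.58 -1.17] q [-0.23  0.7   1.67 -0.    0.78  0.06]
tool delta [-0.0001  0.0002 -0.0003]
cell_mid expected [271.2 215.1] [(0.42, array([270.7, 215.9]))]
lamp_lens expected [288.9 208.9] [(0.69, array([289.3, 209.7])), (0.69, array([246.4, 236.1]))]
t 29.73 tcp [ 0.5809 -0.0191  0.0947] psi -16.44 tilt [ 0.001 -0.    -1.   ] gap 0.274 F [-0.46 -0.67 -0.94] q [-0.23  0.7   1.67 -0.    0.78  0.06]
```

View pics/w16.png

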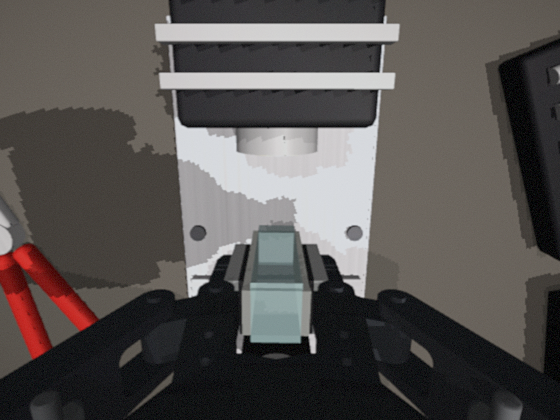

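View pics/s16c.png

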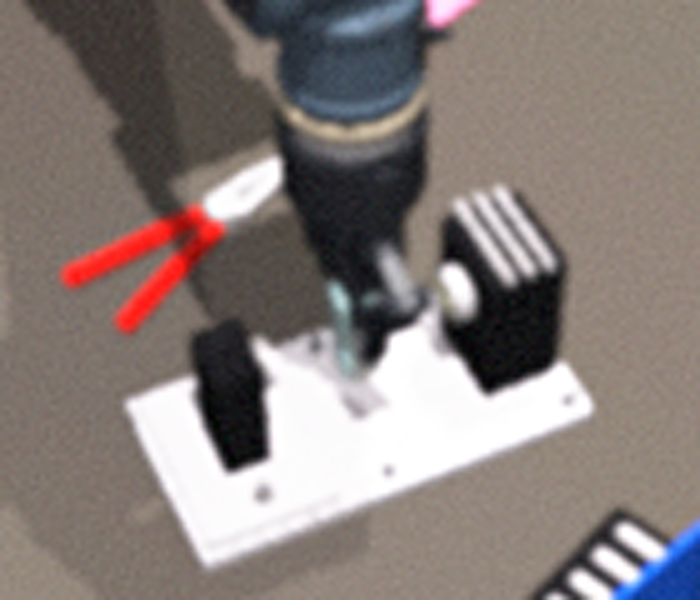

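The cell sits midway, upright and centred on the lens axis. Network and expected pixels agree within 1 px, no extra force shows, and the receiver is still flush. Handing in.

```bash
python3 -c "
from station import manip
print(manip.sign_off())"
```

```text
the job is handed in; nothing more can be done
None
```

I handed in the job at about 29.7 s of robot time. The receiver is fitted and released, and the cell is held in the light path. No verdict was reported.

- **Receiver:** I picked the white plate with the black head, not the pink, red or orange look-alikes. I gripped it across its 40 mm and lowered it over both pins, window to the lamp, until contact (5.6 N upwards). The drop in height matched a 12 mm base within 1 mm. I then let go, and later pictures show it flush with both pins through their holes.
- **Cell:** I gripped it by its frosted faces only, at 35 N. The jaws were aligned to those faces within about 1° before they closed.
- **Final position:** The arm pose puts the middle of the cell within about 1 mm of midway and of the light axis. Tool yaw matches the gauge at -16.4°, and tilt is about 0.001 rad. The scene-camera network agreed within 1 px, but with a low score of 0.42.
- **Clearance:** The force reading showed only small residuals (about 1 N, against a 0.6 N cell weight), and the pictures show the cell clear of lamp and receiver.
- **Disagreement:** The wrist camera measured about 0.6 to 1 mm to one side along the jaw direction, and I corrected for that. Pose readings taken right after moves were still settling by a few mm, so I read them again before the grasp and before sign-off.
- **Not measured:** The lens and tools look undisturbed in the pictures; I did not measure how far they moved.

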